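# Draw the spirit level out of the stock rack

### The job

Take the spirit level out of the wooden stock rack: its back part lies under the rack's hood, so raise the end by the front lip until it clears the lip, then draw the level out lengthwise. Stand it upright on the bare shelf board, centred and along the board, and let go; leave the plain aluminium box section in its place in the rack.

Things in the scene. Friction and masses are not known exactly. Their poses are not given: they have to be found in the camera images.
- level: spirit level: aluminium bar 260 long (x), 24 thick (y), 40 high (z), about 0.2 kg, black end caps, vial window mid top edge, round vials in its sides. Stands on its 24 edge in any of the rack's 3 lanes. Origin: centre of underside. +x end: about 90 of it lies under the hood, 12 free behind. -x end: by the lip, in the open tray; grip it there across the 24, from above, 40-80 from that end
- rack: fixed plywood rack 310 (x) x 250 (y), lanes along x at y -80, 0, 80. Origin: centre of underside; tray floor 8 up. -x end, towards the board: lip at x -155 to -143, top 28 up. +x end: hood x 43 to 155, back wall at 145, openings 40 wide, 17 above the level's top; roof top 75 up. Lifted flat the level hits the hood before clearing the lip; tilted 7-10 deg about its far lower edge it slides out in -x
- section: plain aluminium box section in another lane of the rack: same 260 x 24 x 40 size and axes as the level, but no vials and no black caps; it stays where it is. Origin: centre of its underside. The third lane holds a pale wooden batten 250 x 24 x 40, not listed
- board: bare pale wooden shelf board lying fixed on the bench at the robot's right, 300 long (x), 100 wide (y), 20 thick. Origin: centre of its underside; its upper face is 20 above it

How it is judged:
By the outcome, as a careful person would: the job done as asked, in the order asked, and still so for the second after the job is handed in, with the robot touching nothing.
It also fails if it takes over 40 s, if anything falls off the work surface, if the arm or the gripper's body presses on something with over 40 N, if the wrist force passes 120 N, or if a joint passes its speed limit or range.

### The arm

A 6-joint arm with a two-finger parallel gripper is mounted at the origin on the work surface. World frame = base frame: x ahead of the robot, y to its left, z up, the work surface at z = 0. Lengths are in m, angles in degrees, forces in N, time in s.
With the tool pointing down it reaches from about 0.375 to 0.9 m from the base axis. Payload 3.1 kg.
Tool frame: the origin (TCP) lies at the very end of the fingers, on their centre line; the grasp point (between the pads) lies 19 mm behind it; z points along the fingers, y is the line along which they close (so a half turn about z gives the same grasp; the last joint's range is limited). The gripper opens to 87 mm and grips with 3 to 60 N. Pads are 19 mm wide; open, the fingers measure 117 mm over their backs; the gripper's body (75 mm by 190 mm) begins 51 mm behind the grasp point.
Start: joints at [-77.034, 30.224, 82.088, -0, 67.689, -10.227], TCP at [0.246, -0.574, 0.189] pointing down, gripper open.
Joint ranges: [-176.69, 176.69], [-43.24, 126.21], [12.49, 139.97], [-82, 262], [0, 151.66], [-163.58, 163.58]. Speed limits (degrees/s): [159.86, 159.86, 180, 180, 180, 180].

### API

Orientations are given as a 3x3 rotation matrix whose columns are the frame's x, y, z axes.
In Python, from rig import * gives the robot as it stands.
- The arm moves only by the tool jog_arm, never from a script. Its arguments are lists of equal length, an entry for each row: "delta_pos": the shift along the world's x, y, z in cm, a list of three; "turn": the turn about the world's z in degrees; "grip": the closure, from 0 (fully open) to 1 (shut). In form: {"delta_pos": [[x, y, z], ...], "turn": [turn, ...], "grip": [grip, ...]}. A call has 1 to 12 rows; each row is the pose to reach, as a shift and turn from the pose commanded when the call began; what a row does not reach only later rows make up. A row lasts 1/8 s, in which the tool goes at most 62.5 mm and 10.7 degrees, less where a joint would pass 70% of its speed; a pose out of reach is approached as far as the arm can. A call with a gripper value outside its range is refused whole. The fingers move at their own pace and stop on an object; the grip force is fixed at half the most. Time passes only in rows, so rows that repeat a pose let the fingers close. It gives the time, the measured TCP pose, the force, the opening and the grip force at its end, in the units of the state.
- read_state(): the state, without advancing time (a new reading comes with each control period).
- capture(name): name is "side" or "top"; returns a dict with "color" (480x640x3 uint8, blue, green, red), "fovy" (degrees; the focal length in pixels is half the picture's height over the tangent of half this angle, whatever the lens; pixels are square), "cx", "cy" (the principal point, pixels), "camera_from_world" (4x4, takes a point from world to camera coordinates). Camera axes: x right, y up, looking along -z (the intrinsics and any distortion apply to the point x, -y, -z); pixel columns grow to the right and rows downward; lengths in m; the calibration is good to about 2 mm. A picture is of the moment at which its call begins. There is no depth.
- hand_in(): hands the job in; it is judged then, once.
The state is a dict: "time_s": time; "joint_positions": joint angles; "qvel": joint speeds; "tau": joint torques, N m; "position": TCP position; "tcp_rot": TCP orientation; "force": force on the tool from outside, world axes, zero at the start; "moment": the same for the moment, N m; "opening": opening from 0.0 (shut) to 1.0 (fully open); "grasp_force": force on a finger pad.
Only numpy, scipy, OpenCV 4.12 (cv2) and the standard library are available. Lean on these libraries where they do the work, as an engineer would, in place of code of your own. Each camera call takes 0.05 s, during which the arm holds its last target. There are 200 camera calls.

## Working session

There is one attempt and no reset: what is moved stays moved. The work goes in short steps, Python scripts to look and compute and a tool call to move; the robot and the scene stay as the last step left them, time stands still between calls to the robot, and variables do not carry over. Pictures are saved under pics/ and viewed, at most 12 in all, crops included, and the job is handed in when it is done.

Besides the shell and the picture viewer there is one more tool, called after "Call:" by a JSON object that holds its "api" and its "payload", one argument or row to a line. jog_arm: Moves the arm, as the interface text tells. Its arguments: {"type":"object","properties":{"delta_pos":{"type":"array"},"turn":{"type":"array"},"grip":{"type":"array"}},"required":["delta_pos","turn","grip"]}

```bash
ls; mkdir -p pics
python3 - <<'E'
from rig import *
import cv2,numpy as np
for n in("top","side"):
    c=capture(n);cv2.imwrite(f"pics/{n}0.png",c["color"])
    print(n,c.keys(),c["fovy"],c["cx"],c["cy"],np.round(c["camera_from_world"],4).tolist())
s=read_state();print(s)
E
```

```text
pics
top dict_keys(['color', 'fovy', 'cx', 'cy', 'camera_from_world']) 42.26909289656474 325.8881710448333 233.90928202982312 [[-0.0293, -0.9996, -0.0019, 0.0045], [0.9958, -0.0293, 0.0869, -0.5447], [-0.0869, 0.0007, 0.9962, -0.9113], [0.0, 0.0, 0.0, 1.0]]
side dict_keys(['color', 'fovy', 'cx', 'cy', 'camera_from_world']) 52.545315549406 320.226957064246 250.1017257821457 [[-0.8735, -0.4867, 0.0095, 0.4809], [0.2596, -0.4492, 0.8549, -0.1694], [-0.4118, 0.7492, 0.5188, -0.5555], [0.0, 0.0, 0.0, 1.0]]
{'time_s': 0.1, 'joint_positions': array([-7.70353976e+01,  3.02709283e+01,  8.21505595e+01,  2.10615864e-03,
        6.76880633e+01, -1.02271024e+01]), 'qvel': array([ 0.03742896, -0.04173636, -0.18159481,  0.00885025,  0.07444352,
       -0.01984763]), 'tau': array([-3.00811444e-04, -4.40985131e+01, -1.77150679e+01,  6.34901016e-02,
        5.33607462e-02, -4.41808868e-05]), 'position': array([ 0.24600501, -0.57376012,  0.1880902 ]), 'tcp_rot': array([[ 9.19197946e-01,  3.93795605e-01, -3.95820626e-04],
       [ 3.93795628e-01, -9.19196118e-01,  1.87091487e-03],
       [ 3.72921270e-04, -1.87561353e-03, -9.99998172e-01]]), 'force': array([ 0.4804318 ,  0.90673942, -0.2400101 ]), 'moment': array([ 0.00562791, -0.0285633 ,  0.00962187]), 'grasp_force': 0.0, 'opening': 0.9971855072899679}
```

View pics/top0.png

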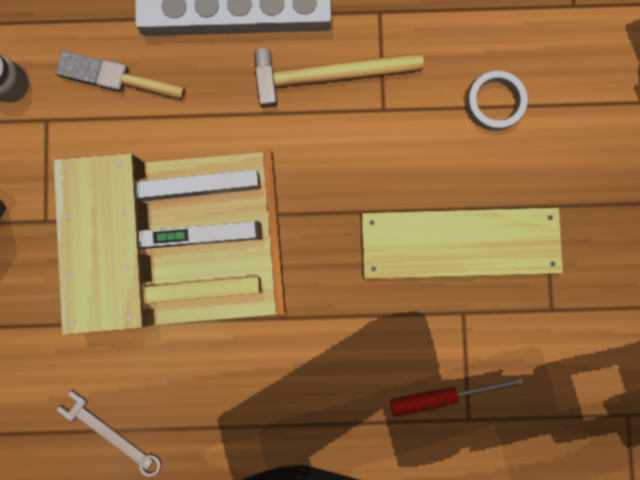

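View pics/side0.png

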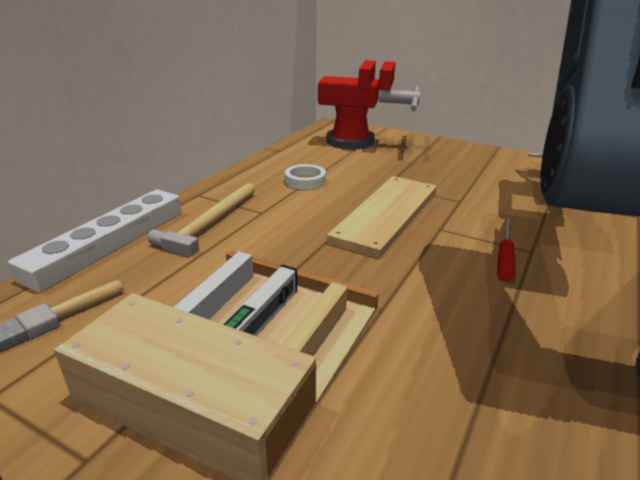

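The top view shows the level (green vial) in the middle lane, from about (138,238) at the hood to (258,231) by the lip. The section is above it at about (198,185) and the batten below at about (202,290). The board's corners are near (362,212) and (561,273). In the side view the black end cap is at about (291,278).

```bash
cat > h.py <<'E'
from rig import *
import cv2,numpy as np
def px2w(c,uv,z):
    f=240/np.tan(np.radians(c["fovy"]/2));T=c["camera_from_world"];R=T[:3,:3];o=-R.T@T[:3,3]
    uv=np.atleast_2d(uv).astype(float)
    d=np.c_[(uv[:,0]-c["cx"])/f,-(uv[:,1]-c["cy"])/f,-np.ones(len(uv))]@R
    return o+d*((z-o[2])/d[:,2])[:,None]
def w2px(c,p):
    f=240/np.tan(np.radians(c["fovy"]/2));T=c["camera_from_world"]
    q=np.atleast_2d(p)@T[:3,:3].T+T[:3,3]
    return np.c_[c["cx"]-f*q[:,0]/q[:,2],c["cy"]+f*q[:,1]/q[:,2]]
def quad(m):
    cs=max(cv2.findContours(m,0,1)[0],key=cv2.contourArea)
    return cv2.boxPoints(cv2.minAreaRect(cs)),cv2.contourArea(cs)
E
python3 - <<'E'
from h import *
c=capture("top");im=c["color"];hsv=cv2.cvtColor(im,cv2.COLOR_BGR2HSV)
for p in[(450,240),(470,200),(220,235),(258,231),(200,290),(200,260),(100,240),(200,185),(272,230)]:print(p,hsv[p[1],p[0]])
def roi(m,x0,x1,y0,y1):
    o=np.zeros_like(m);o[y0:y1,x0:x1]=m[y0:y1,x0:x1];return cv2.morphologyEx(o,cv2.MORPH_OPEN,np.ones((3,3)))
pale=cv2.inRange(hsv,(20,60,120),(35,200,255))
def rep(n,m,z):
    q,a=quad(m);w=px2w(c,q,z);print(n,a,q.round(1).tolist(),'\n',(w*1000).round(1).tolist(),'ctr',(w.mean(0)*1000).round(1),'len',[round(np.linalg.norm(w[i]-w[i-1])*1000,1) for i in range(2)])
    for i in(0,1):
        d=w[i]-w[i-1];print('  dir',np.degrees(np.arctan2(d[1],d[0])).round(2))
rep('board',roi(pale,340,585,195,290),.02)
rep('hood',roi(pale,50,143,140,340),.075)
grey=cv2.inRange(hsv,(0,0,130),(180,60,255))
rep('level',roi(grey,137,265,215,248),.048)
rep('section',roi(grey,137,265,165,200),.048)
v=cv2.resize(np.hstack([im[205:265,120:280],im[160:220,120:280]]),None,fx=2.4,fy=2.4,interpolation=0)
s=capture("side");v2=cv2.resize(s["color"][230:340,170:390],(768,384))
v=np.vstack([v,v2]);cv2.imwrite("pics/crop1.png",v);print(v.shape)
E
```

```text
(450, 240) [ 30  89 192]
(470, 200) [ 15 162 156]
(220, 235) [  0   1 190]
(258, 231) [17 76 70]
(200, 290) [ 29  96 189]
(200, 260) [ 24  95 188]
(100, 240) [ 29  88 189]
(200, 185) [120   7 196]
(272, 230) [ 13 172 179]
board 12718.5 [[361.6000061035156, 212.6999969482422], [560.4000244140625, 207.10000610351562], [562.2999877929688, 273.0], [363.5, 278.6000061035156]] 
 [[575.6, -66.6, 20.0], [575.2, -368.2, 20.0], [475.5, -364.8, 20.0], [475.9, -66.0, 20.0]] ctr [ 525.6 -216.4   20. ] len [np.float64(99.7), np.float64(301.6)]
  dir -0.37
  dir -90.08
hood 13052.0 [[51.70000076293945, 158.0], [131.3000030517578, 153.3000030517578], [141.60000610351562, 329.0], [62.0, 333.6000061035156]] 
 [[661.4, 379.9, 75.0], [664.9, 265.3, 75.0], [413.7, 251.3, 75.0], [410.5, 363.1, 75.0]] ctr [537.6 314.9  75. ] len [np.float64(251.5), np.float64(114.7)]
  dir 3.83
  dir -88.28
level 1033.0 [[186.6999969482422, 226.39999389648438], [254.0, 220.8000030517578], [255.39999389648438, 237.3000030517578], [188.10000610351562, 242.89999389648438]] 
 [[559.6, 192.6, 48.0], [565.0, 93.6, 48.0], [540.5, 92.1, 48.0], [535.2, 190.8, 48.0]] ctr [550.1 142.3  48. ] len [np.float64(24.5), np.float64(99.1)]
  dir 4.17
  dir -86.9
section 1832.5 [[135.89999389648438, 181.3000030517578], [256.29998779296875, 168.8000030517578], [257.8999938964844, 185.10000610351562], [137.60000610351562, 197.5]] 
 [[628.8, 267.0, 48.0], [642.2, 88.8, 48.0], [617.8, 86.7, 48.0], [604.5, 264.6, 48.0]] ctr [623.3 176.8  48. ] len [np.float64(24.5), np.float64(178.8)]
  dir 5.67
  dir -85.71
(528, 768, 3)
```

View pics/crop1.png

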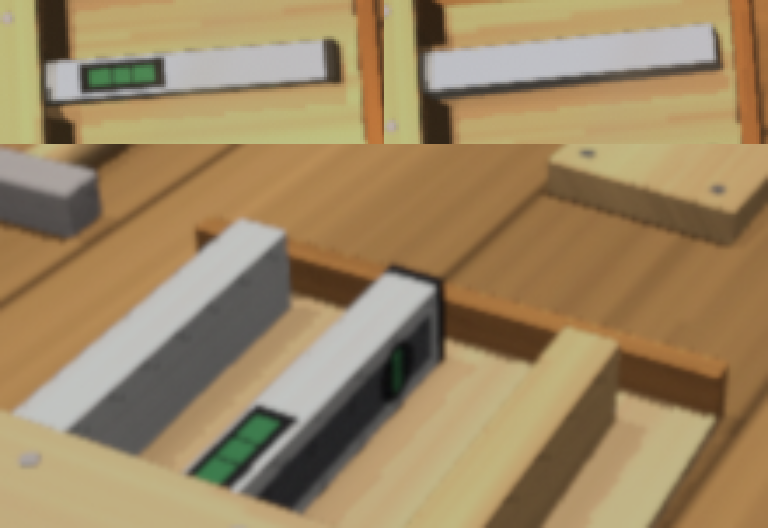

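The crop shows the level's black end cap beside the lip at about (260,228) in the top view. The level has the vial window; the plain section is in the lane above it. Measured widths, 24.5 mm for the level and 301.6 x 99.7 mm for the board, match the given sizes. I'll refine the level's yaw and end with edge fits and a side-view check.

Run:
```python
from h import *
c=capture("top");im=c["color"].astype(float);hsv=cv2.cvtColor(c["color"],cv2.COLOR_BGR2HSV)
S=hsv[...,1].astype(int);V=hsv[...,2].astype(int)
grey=((S<60)&(V>130))
up=[];lo=[]
for u in list(range(143,152))+list(range(192,252)):
    r=np.where(grey[212:250,u])[0]+212
    up.append((u,r.min()-.5));lo.append((u,r.max()+.5))
for n,e in(('up',up),('lo',lo)):
    w=px2w(c,np.array(e),.048);p=np.polyfit(w[:,1],w[:,0],1);print(n,'slope deg',np.degrees(np.arctan(p[0])).round(2),'x at y=.147',np.polyval(p,.147).round(4),'res',np.std(w[:,0]-np.polyval(p,w[:,1])).round(4))
for v in(226,230,234):print(v,[(u,hsv[v,u].tolist()) for u in range(252,268)])
print(px2w(c,[(257,229),(259.5,229),(262,229)],.048).round(4).tolist())
# side: cap top corners
s=capture("side")
for y in(.08,.085,.09):print('side px of end corners',y,w2px(s,[(.5655,y,.048),(.541,y,.048)]).round(1).tolist())
```

```text
up slope deg -3.0 x at y=.147 0.562 res 0.0004
lo slope deg -3.0 x at y=.147 0.5375 res 0.0004
226 [(252, [135, 3, 191]), (253, [135, 3, 183]), (254, [0, 5, 150]), (255, [13, 29, 104]), (256, [16, 62, 78]), (257, [16, 74, 72]), (258, [16, 84, 67]), (259, [17, 96, 61]), (260, [17, 114, 74]), (261, [19, 115, 122]), (262, [21, 108, 167]), (263, [23, 100, 186]), (264, [26, 93, 190]), (265, [28, 89, 190]), (266, [28, 89, 190]), (267, [27, 92, 186])]
230 [(252, [135, 3, 191]), (253, [135, 3, 185]), (254, [0, 5, 161]), (255, [13, 20, 117]), (256, [17, 55, 83]), (257, [17, 70, 73]), (258, [17, 78, 69]), (259, [18, 89, 63]), (260, [17, 110, 65]), (261, [18, 116, 103]), (262, [20, 114, 157]), (263, [21, 107, 183]), (264, [24, 100, 189]), (265, [26, 94, 190]), (266, [27, 94, 190]), (267, [25, 96, 186])]
234 [(252, [140, 4, 191]), (253, [130, 4, 191]), (254, [150, 1, 178]), (255, [10, 11, 138]), (256, [15, 45, 91]), (257, [17, 72, 74]), (258, [16, 75, 71]), (259, [17, 84, 64]), (260, [18, 102, 60]), (261, [17, 120, 87]), (262, [16, 125, 149]), (263, [18, 119, 182]), (264, [23, 103, 188]), (265, [27, 93, 190]), (266, [28, 90, 190]), (267, [26, 92, 188])]
[[0.5527, 0.0894, 0.048], [0.5526, 0.0857, 0.048], [0.5525, 0.0821, 0.048]]
side px of end corners 0.08 [[284.6, 262.2], [299.1, 266.8]]
side px of end corners 0.085 [[282.7, 263.8], [297.2, 268.5]]
side px of end corners 0.09 [[280.8, 265.5], [295.4, 270.2]]
```

The end corner in the side view, (282.6,265.5), agrees with the end at y≈0.087, and the yaw is 3.0°. Grip target: x 0.550, y 0.147. Moving above it.

Call:
{"api": "jog_arm", "payload": {
  "delta_pos": [
    [30.4,72.1,-3],
    [30.4,72.1,-3],
    [30.4,72.1,-3],
    [30.4,72.1,-3],
    [30.4,72.1,-3],
    [30.4,72.1,-3],
    [30.4,72.1,-3],
    [30.4,72.1,-3],
    [30.4,72.1,-3],
    [30.4,72.1,-3],
    [30.4,72.1,-3],
    [30.4,72.1,-3]
  ],
  "turn": [69.8,69.8,69.8,69.8,69.8,69.8,69.8,69.8,69.8,69.8,69.8,69.8],
  "grip": [0.35,0.35,0.35,0.35,0.35,0.35,0.35,0.35,0.35,0.35,0.35,0.35]
}}

```text
time_s: 1.8
position: [0.5382, 0.1182, 0.1603]
tcp_rot: [[-0.053, 0.999, 0.001], [0.999, 0.053, -0.0], [-0.0, 0.001, -1.0]]
force: [1.1, -0.4, 0.2]
opening: 0.649
grasp_force: 0.0
```

Call:
{"api": "jog_arm", "payload": {
  "delta_pos": [
    [0,0,0],
    [0,0,0],
    [0,0,0]
  ],
  "turn": [0,0,0],
  "grip": [0.35,0.35,0.35]
}}

```text
time_s: 2.17
position: [0.5367, 0.1147, 0.1602]
tcp_rot: [[-0.05, 0.999, -0.001], [0.999, 0.05, -0.0], [-0.0, -0.001, -1.0]]
force: [0.4, 0.2, -0.4]
opening: 0.649
grasp_force: 0.0
```

Call:
{"api": "jog_arm", "payload": {
  "delta_pos": [
    [1.3,3.2,0],
    [1.3,3.2,-3],
    [1.3,3.2,-6],
    [1.3,3.2,-9],
    [1.3,3.2,-9],
    [1.3,3.2,-9]
  ],
  "turn": [0.1,0.1,0.1,0.1,0.1,0.1],
  "grip": [0.35,0.35,0.35,0.35,0.35,0.35]
}}

```text
time_s: 2.92
position: [0.5511, 0.1472, 0.0712]
tcp_rot: [[-0.052, 0.999, 0.001], [0.999, 0.052, 0.0], [0.0, 0.001, -1.0]]
force: [-0.2, 0.3, -0.3]
opening: 0.65
grasp_force: 0.0
```

Run:
```python
from h import *
s=capture("side")["color"];t=capture("top")["color"]
cv2.imwrite("pics/hov.png",np.hstack([cv2.resize(s[150:400,150:450],(420,350)),cv2.resize(t[120:340,100:320],(350,350))]))
print(read_state()["position"])
```

```text
[0.55157747 0.14769124 0.07175048]
```

View pics/hov.png

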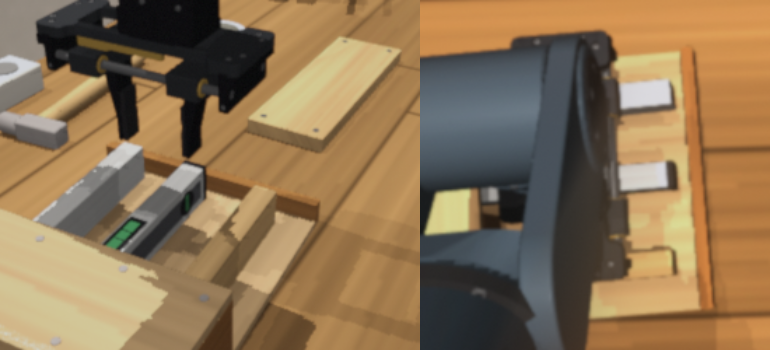

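The fingers straddle the level in the side view, at about (125,110) and (190,130), with clearance to both neighbours. Descending and gripping.

Call:
{"api": "jog_arm", "payload": {
  "delta_pos": [
    [-0.1,0,-2],
    [-0.1,0,-4],
    [-0.1,0,-5.3],
    [-0.1,0,-5.3],
    [-0.1,0,-5.3],
    [-0.1,0,-5.3],
    [-0.1,0,-5.3],
    [-0.1,0,-5.3],
    [-0.1,0,-5.3],
    [-0.1,0,-5.3],
    [-0.1,0,-5.3]
  ],
  "turn": [0,0,0,0,0,0,0,0,0,0,0],
  "grip": [0.35,0.35,0.35,0.35,1,1,1,1,1,1,1]
}}

```text
time_s: 4.4
position: [0.5493, 0.1481, 0.0172]
tcp_rot: [[-0.054, 0.999, -0.0], [0.999, 0.054, -0.0], [-0.0, -0.0, -1.0]]
force: [-0.5, 0.5, 0.3]
opening: 0.02
grasp_force: 0.0
```

The fingers shut with nothing between them. Looking.

Run:
```python
from h import *
s=capture("side")["color"];t=capture("top")["color"]
cv2.imwrite("pics/miss.png",np.hstack([cv2.resize(s[150:400,150:450],(420,350)),cv2.resize(t[120:340,100:320],(350,350))]))
print(read_state())
```

```text
{'time_s': 4.5, 'joint_positions': array([3.84130988e+00, 4.02209423e+01, 9.76188121e+01, 2.44289315e-03,
       4.21653856e+01, 7.47485945e-01]), 'qvel': array([-0.0193903 , -0.03397461, -0.06855983, -0.02135369,  0.01430604,
        0.04086323]), 'tau': array([ 1.50719279e-03, -4.36248600e+01, -9.88223433e+00,  5.15083876e-02,
        3.66842060e-02, -2.01199884e-05]), 'position': array([0.54930494, 0.14814226, 0.01717101]), 'tcp_rot': array([[-5.39396187e-02,  9.98544195e-01, -9.14250008e-05],
       [ 9.98544199e-01,  5.39396209e-02,  2.25465379e-05],
       [ 2.74451445e-05, -9.00757526e-05, -9.99999996e-01]]), 'force': array([0.39126404, 0.51201109, 0.0091576 ]), 'moment': array([-0.01667733, -0.12439954, -0.00111849]), 'grasp_force': 0.0, 'opening': 0.00728767853908641}
```

View pics/miss.png

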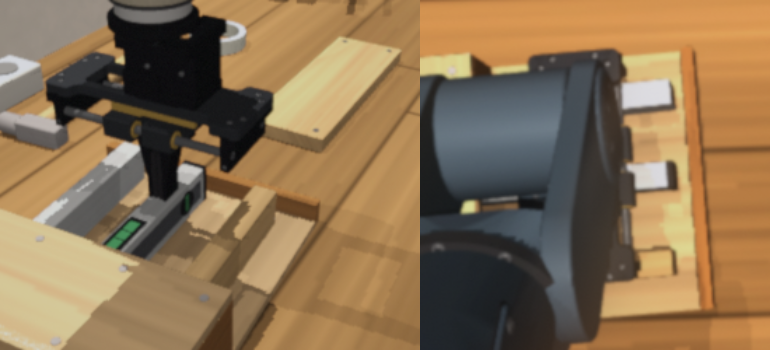

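Run:
```python
from h import *
s=capture("side");t=capture("top")
print('hover tips proj',w2px(s,[(.5515+.028,.149,.0715),(.5515-.028,.146,.0715),(.5515,.1477,.0715)]).round(1).tolist(),'seen (241,249),(286,261)')
print('now TCP',w2px(s,[(.5493,.1481,.0172),(.5493,.1481,.06)]).round(1).tolist(), 'level pts',w2px(s,[(.562,.147,.048),(.5375,.147,.048)]).round(1).tolist())
cv2.imwrite("pics/miss2.png",cv2.resize(s["color"][220:350,200:360],(738,600),interpolation=cv2.INTER_CUBIC))
```

```text
hover tips proj [[247.0, 268.8], [283.8, 279.6], [265.0, 274.2]] seen (241,249),(286,261)
now TCP [[268.2, 307.9], [266.7, 282.1]] level pts [[259.7, 286.3], [275.0, 291.7]]
```

View pics/miss2.png

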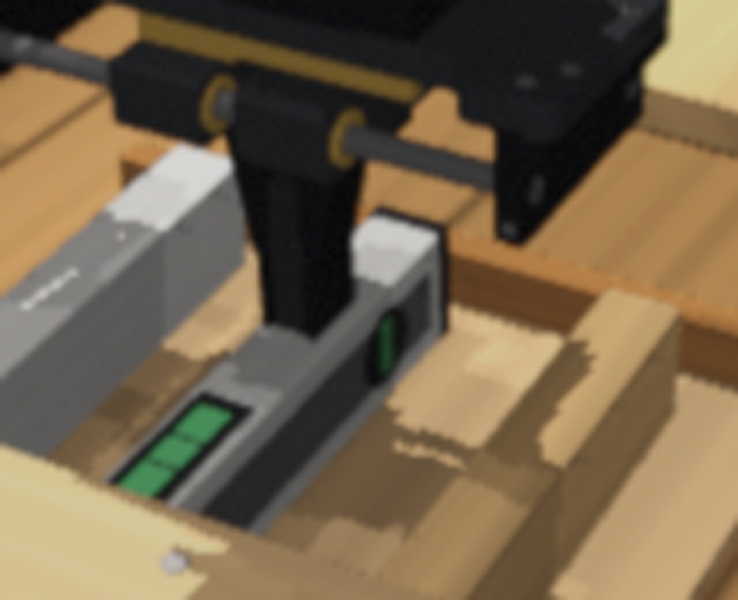

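The closed fingertips, at about (310,330) in the crop, stand just on the level's upper face. The real tips are therefore about 30 mm higher than the state reads, while the column matches the projected x,y. Since moves are relative, I'll open, go 3 cm lower and check.

Call:
{"api": "jog_arm", "payload": {
  "delta_pos": [
    [0,0,0.5],
    [0,0,0.5],
    [0,0,0.5],
    [0,0,0.5],
    [0,0,0.5],
    [0,0,-0.8],
    [0,0,-2],
    [0,0,-2.5],
    [0,0,-2.5]
  ],
  "turn": [0,0,0,0,0,0,0,0,0],
  "grip": [0.35,0.35,0.35,0.35,0.35,0.35,0.35,0.35,0.35]
}}

```text
time_s: 5.72
position: [0.5487, 0.1481, -0.0087]
tcp_rot: [[-0.054, 0.999, -0.002], [0.999, 0.054, -0.0], [-0.0, -0.002, -1.0]]
force: [0.8, -0.4, 1.0]
opening: 0.65
grasp_force: 0.0
```

Run:
```python
from h import *
s=capture("side")
cv2.imwrite("pics/low.png",cv2.resize(s["color"][220:350,200:360],(738,600),interpolation=cv2.INTER_CUBIC))
```

```text
(no output)
```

View pics/low.png

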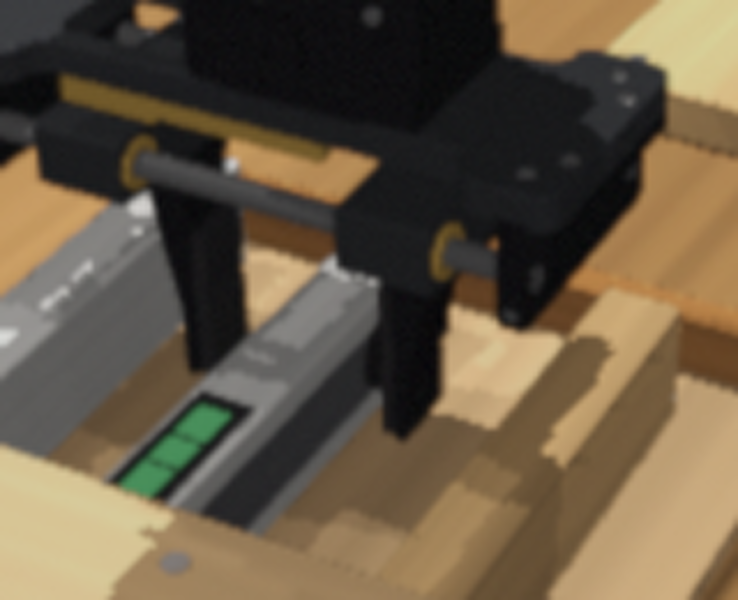

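The fingers now straddle the level with tips near the lower third, the near one at about (405,430) in the crop. The reported z of -0.009 is impossible, which confirms a z bias of about +3 cm. Gripping.

Call:
{"api": "jog_arm", "payload": {
  "delta_pos": [
    [0,0,-0.2],
    [0,0,-0.2],
    [0,0,-0.2],
    [0,0,-0.2],
    [0,0,-0.2],
    [0,0,-0.2]
  ],
  "turn": [0,0,0,0,0,0],
  "grip": [1,1,1,1,1,1]
}}

```text
time_s: 6.52
position: [0.5496, 0.1481, -0.0096]
tcp_rot: [[-0.054, 0.999, 0.0], [0.999, 0.054, 0.0], [0.0, 0.0, -1.0]]
force: [-0.0, 0.1, 1.3]
opening: 0.273
grasp_force: 30.0
```

Call:
{"api": "jog_arm", "payload": {
  "delta_pos": [
    [0,0,0.3],
    [0,0,0.6],
    [0,0,0.9],
    [0,0,1.2],
    [0,0,1.5],
    [0,0,1.8],
    [0,0,2.1],
    [0,0,2.4],
    [0,0,2.7],
    [0,0,2.9],
    [0,0,2.9]
  ],
  "turn": [0,0,0,0,0,0,0,0,0,0,0],
  "grip": [1,1,1,1,1,1,1,1,1,1,1]
}}

```text
time_s: 7.9
position: [0.5493, 0.1482, 0.0194]
tcp_rot: [[-0.054, 0.999, 0.0], [0.999, 0.054, 0.0], [0.0, 0.0, -1.0]]
force: [-0.0, -1.1, -3.7]
opening: 0.273
grasp_force: 30.0
```

Run:
```python
from h import *
s=capture("side");t=capture("top")
cv2.imwrite("pics/lift.png",np.hstack([cv2.resize(s["color"][220:350,200:360],(450,366),interpolation=cv2.INTER_CUBIC),cv2.resize(t["color"][140:320,120:290],(346,366))]))
print(w2px(s,[(.5655-.0005,.087,z) for z in(.048,.068,.08)]+[(.541,.087,z) for z in(.048,.068,.08)]).round(1).tolist())
```

```text
[[282.2, 264.6], [281.8, 252.7], [281.5, 245.4], [296.5, 269.2], [296.3, 257.2], [296.1, 249.8]]
```

View pics/lift.png

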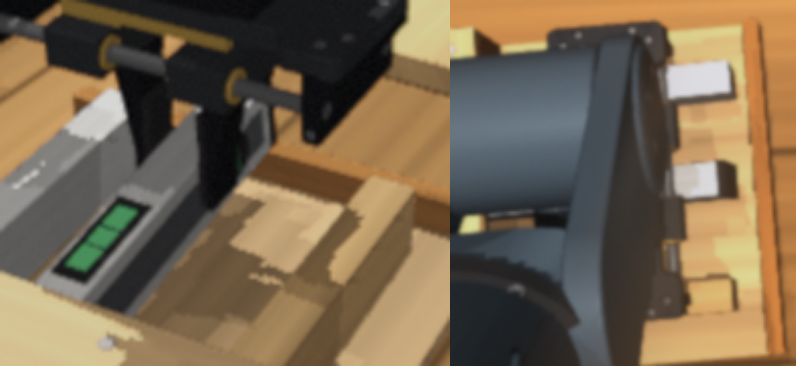

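The level is tilted in the grip. Its end cap's lower corner, at about (270,150) in the crop, is roughly 34 mm up and clears the lip. Drawing it out along its axis, (0.052,-0.999).

Call:
{"api": "jog_arm", "payload": {
  "delta_pos": [
    [0.05,-1,0],
    [0.1,-2,0],
    [0.16,-3,0],
    [0.21,-4,0],
    [0.26,-5,0],
    [0.31,-6,0],
    [0.37,-7,0],
    [0.42,-8,0],
    [0.47,-9,0],
    [0.53,-10.1,0],
    [0.53,-10.1,0]
  ],
  "turn": [0,0,0,0,0,0,0,0,0,0,0],
  "grip": [1,1,1,1,1,1,1,1,1,1,1]
}}

```text
time_s: 9.38
position: [0.5549, 0.0462, 0.0192]
tcp_rot: [[-0.053, 0.999, 0.0], [0.999, 0.053, -0.0], [-0.0, 0.0, -1.0]]
force: [1.2, -0.4, -2.5]
opening: 0.274
grasp_force: 30.0
```

Run:
```python
from h import *
s=capture("side");t=capture("top")
cv2.imwrite("pics/draw.png",np.hstack([cv2.resize(s["color"][170:370,180:400],(402,366),interpolation=cv2.INTER_CUBIC),cv2.resize(t["color"][120:340,110:350],(398,366))]))
```

```text
(no output)
```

View pics/draw.png

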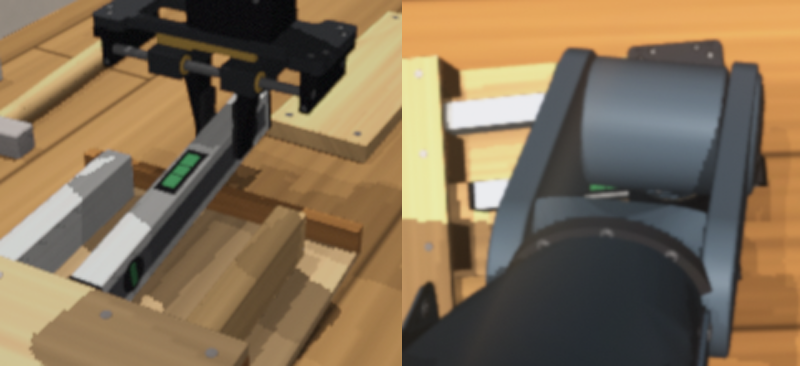

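The far cap is out of the hood, at about (478,195) in the right pane. Raising it clear.

Call:
{"api": "jog_arm", "payload": {
  "delta_pos": [
    [0.03,-0.5,0.4],
    [0.05,-1,1],
    [0.05,-1,2],
    [0.05,-1,3],
    [0.05,-1,4.5],
    [0.05,-1,6],
    [0.05,-1,7.5],
    [0.05,-1,7.5]
  ],
  "turn": [0,0,0,0,0,0,0,0],
  "grip": [1,1,1,1,1,1,1,1]
}}

```text
time_s: 10.48
position: [0.5564, 0.037, 0.0959]
tcp_rot: [[-0.054, 0.999, 0.004], [0.999, 0.054, -0.0], [-0.001, 0.004, -1.0]]
force: [0.4, -0.9, -2.7]
opening: 0.271
grasp_force: 30.0
```

Call:
{"api": "jog_arm", "payload": {
  "delta_pos": [
    [-0.2,-2.5,0],
    [-0.6,-6.5,0],
    [-1.1,-11,0],
    [-1.5,-15.5,0],
    [-2,-20,0],
    [-2.4,-24.5,0],
    [-2.8,-29,0],
    [-3.1,-32.2,0],
    [-3.1,-32.2,0],
    [-3.1,-32.2,0],
    [-3.1,-32.2,0]
  ],
  "turn": [-0.4,-0.8,-1.2,-1.6,-2,-2.4,-2.8,-3.3,-3.3,-3.3,-3.3],
  "grip": [1,1,1,1,1,1,1,1,1,1,1]
}}

```text
time_s: 11.85
position: [0.5239, -0.2834, 0.0939]
tcp_rot: [[0.002, 1.0, -0.001], [1.0, -0.002, 0.001], [0.001, -0.001, -1.0]]
force: [-0.4, 0.0, -3.4]
opening: 0.27
grasp_force: 30.0
```

Run:
```python
from h import *
s=capture("side");t=capture("top")
cv2.imwrite("pics/over.png",np.hstack([cv2.resize(s["color"][90:290,280:500],(402,366),interpolation=cv2.INTER_CUBIC),cv2.resize(t["color"][130:350,340:580],(398,366))]))
print(w2px(t,[(.5256,-.2164,.06),(.5376,-.0864,.06),(.5136,-.0864,.06)]).round(1).tolist())
```

```text
[[467.9, 240.6], [377.7, 235.0], [378.3, 251.6]]
```

View pics/over.png

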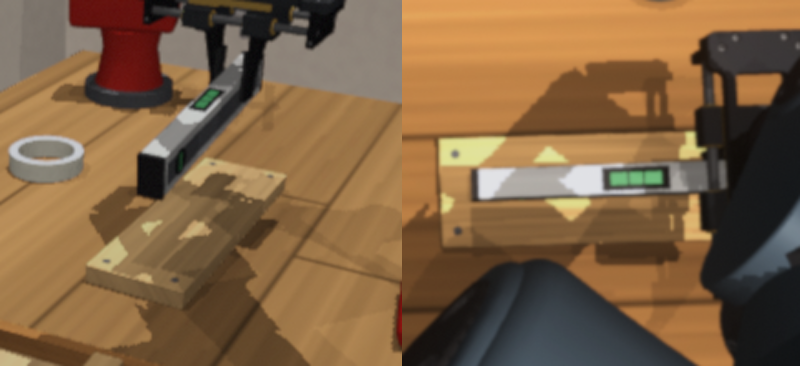

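The tilted level is over the board, with the far cap at about (475,185) in the right pane. Lowering it; the far end touches first and levels it.

Call:
{"api": "jog_arm", "payload": {
  "delta_pos": [
    [0.1,-0.1,-2],
    [0.1,-0.1,-4],
    [0.1,-0.1,-5.5],
    [0.1,-0.1,-6.2],
    [0.1,-0.1,-6.8],
    [0.1,-0.1,-7.3],
    [0.1,-0.1,-7.7],
    [0.1,-0.1,-8.1],
    [0.1,-0.1,-8.5],
    [0.1,-0.1,-8.8],
    [0.1,-0.1,-8.8]
  ],
  "turn": [0,0,0,0,0,0,0,0,0,0,0],
  "grip": [1,1,1,1,1,1,1,1,1,1,1]
}}

```text
time_s: 13.32
position: [0.5252, -0.2858, 0.006]
tcp_rot: [[0.004, 1.0, -0.0], [1.0, -0.004, 0.0], [0.0, -0.0, -1.0]]
force: [0.6, -1.4, -0.3]
opening: 0.274
grasp_force: 30.0
```

Run:
```python
from h import *
t=capture("top");hsv=cv2.cvtColor(t["color"],cv2.COLOR_BGR2HSV).astype(int)
g=(hsv[...,1]<60)&(hsv[...,2]>90)
up=[];lo=[]
for u in range(386,436):
    r=np.where(g[215:270,u])[0]+215
    if len(r)>8: up.append((u,r.min()-.5));lo.append((u,r.max()+.5))
for e in(up,lo):
    w=px2w(t,np.array(e),.06);p=np.polyfit(w[:,1],w[:,0],1);print(len(e),'deg',np.degrees(np.arctan(p[0])).round(2),'x@-.2164',np.polyval(p,-.2164).round(4))
print([(u,hsv[242,u].tolist()) for u in range(368,390,2)],px2w(t,[(378,242)],.06).round(4).tolist(),read_state()["position"],read_state()["force"])
```

```text
30 deg 29.59 x@-.2164 0.4784
30 deg 20.4 x@-.2164 0.4752
[(368, [30, 86, 225]), (370, [30, 86, 225]), (372, [23, 108, 205]), (374, [16, 139, 187]), (376, [16, 142, 142]), (378, [13, 88, 52]), (380, [9, 39, 65]), (382, [11, 21, 97]), (384, [13, 13, 176]), (386, [11, 11, 184]), (388, [120, 6, 220])] [[0.5275, -0.0864, 0.06]] [ 0.52514938 -0.28574415  0.00607084] [ 0.47087535 -1.7596108  -1.02832304]
```

Call:
{"api": "jog_arm", "payload": {
  "delta_pos": [
    [0,0,-0.15],
    [0,0,-0.3],
    [0,0,-0.4],
    [0,0,-0.4],
    [0,0,-0.4]
  ],
  "turn": [0,0,0,0,0],
  "grip": [1,1,1,1,1]
}}

```text
time_s: 14.0
position: [0.5252, -0.2859, 0.0026]
tcp_rot: [[0.004, 1.0, 0.0], [1.0, -0.004, -0.0], [-0.0, 0.0, -1.0]]
force: [-0.5, 0.0, 4.5]
opening: 0.27
grasp_force: 30.0
```

In contact (4.5 N upward) at the expected height. Releasing and rising.

Call:
{"api": "jog_arm", "payload": {
  "delta_pos": [
    [0,0,0],
    [0,0,0],
    [0,0,0],
    [0,0,0],
    [0,0,0],
    [0,0,2],
    [0,0,5],
    [0,0,9],
    [0,0,14],
    [0,0,17],
    [0,0,17]
  ],
  "turn": [0,0,0,0,0,0,0,0,0,0,0],
  "grip": [0.35,0.35,0.35,0.35,0.35,0.35,0.35,0.35,0.35,0.35,0.35]
}}

```text
time_s: 15.38
position: [0.5268, -0.2871, 0.1751]
tcp_rot: [[0.004, 1.0, 0.005], [1.0, -0.003, -0.004], [-0.004, 0.005, -1.0]]
force: [0.7, 0.1, -0.9]
opening: 0.65
grasp_force: 0.0
```

Call:
{"api": "jog_arm", "payload": {
  "delta_pos": [
    [0,-5,0],
    [0,-10,0],
    [0,-15,0],
    [0,-20,0],
    [0,-25,0],
    [0,-25,0],
    [0,-25,0]
  ],
  "turn": [0,0,0,0,0,0,0],
  "grip": [0.35,0.35,0.35,0.35,0.35,0.35,0.35]
}}

```text
time_s: 16.25
position: [0.5243, -0.5344, 0.1697]
tcp_rot: [[0.004, 1.0, -0.002], [1.0, -0.004, 0.004], [0.004, -0.002, -1.0]]
force: [-0.2, 0.9, -0.2]
opening: 0.653
grasp_force: 0.0
```

Run:
```python
from h import *
s=capture("side");t=capture("top")
cv2.imwrite("pics/end.png",np.hstack([cv2.resize(s["color"],(440,330)),cv2.resize(t["color"][130:350,340:580],(360,330))]))
hsv=cv2.cvtColor(t["color"],cv2.COLOR_BGR2HSV).astype(int)
g=(hsv[...,1]<60)&(hsv[...,2]>130)
up=[];lo=[]
for u in range(386,545):
    r=np.where(g[215:270,u])[0]+215
    if 14<=len(r)==r.max()-r.min()+1: up.append((u,r.min()-.5));lo.append((u,r.max()+.5))
for e in(up,lo):
    w=px2w(t,np.array(e),.06);p=np.polyfit(w[:,1],w[:,0],1);print(len(e),e[0],e[-1],'deg',np.degrees(np.arctan(p[0])).round(2),'x@-.2164',np.polyval(p,-.2164).round(4))
```

```text
123 (386, np.float64(234.5)) (544, np.float64(230.5)) deg 0.4 x@-.2164 0.5377
123 (386, np.float64(250.5)) (544, np.float64(246.5)) deg 0.09 x@-.2164 0.5139
```

View pics/end.png

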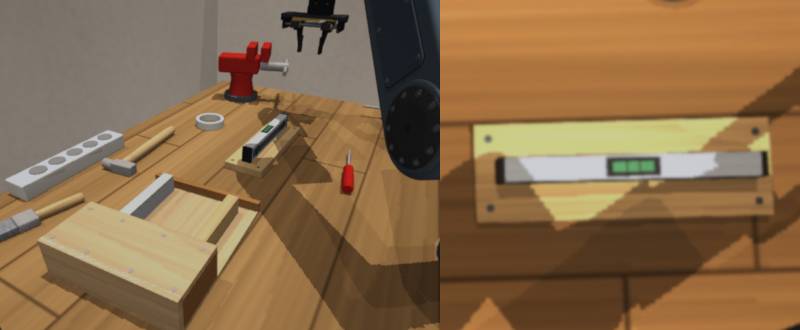

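The level stands upright on the board. Its ends are at about (497,172) and (768,164) in the right pane, the centre is within about 1 mm of the board's, and it is parallel within 0.5°. The section is still in its lane and the gripper is clear. Handing in.

```bash
python3 -c "
from rig import *
print(hand_in())"
```

```text
the job is handed in; nothing more can be done
None
```

The level stands upright on the shelf board, centred within about 1 mm and parallel within about 0.5°, and is released; the section stayed in its rack lane, and the job was handed in at about 16 s. The first grasp closed on nothing because the reported tool height read about 3 cm low, and I corrected for that.

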